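# Unlatch and lift a burner grate from its wash stand

### The arm

A 6-joint arm with a two-finger parallel gripper is mounted at the origin on the work surface. World frame = base frame: x ahead of the robot, y to its left, z up, the work surface at z = 0. Lengths are in m, angles in rad, forces in N, time in s.
With the tool pointing down it reaches from about 0.4 to 0.825 m from the base axis. Payload 7 kg.
Tool frame: the origin (TCP) lies midway between the tips of the shut fingers; the grasp point (between the pads) lies 19 mm behind it; z points along the fingers, y is the line along which they close (so a half turn about z gives the same grasp; the last joint's range is limited). The gripper opens to 88 mm and grips with 3 to 60 N. Pads are 19 mm wide; open, the fingers measure 130 mm over their backs; the gripper's body (78 mm by 193 mm) begins 47 mm behind the grasp point.
Start: joints at [-0.956, 0.359, 0.012, 0, -1.224, -0.288], TCP at [0.217, -0.639, 0.227] pointing down, gripper open.
Joint ranges: [-3.07, 3.07], [-1.43, 2.12], [-1.02, 1.25], [-3.03, 1.67], [-3.05, -0], [-3.03, 3.03]. Speed limits (rad/s): [2.39, 2.39, 3.01, 3.14, 3.14, 3.14].

### API

Orientations are given as [roll, pitch, yaw] about the fixed x, y, z axes, in that order (R = Rz(yaw) Ry(pitch) Rx(roll)).
In Python, from station import monitor, viewer, arm gives the robot as it stands.
- The arm moves only by the tool move_arm, never from a script. Its argument "deltas" is a list that holds one entry, the list of rows, each a list of 7 numbers: the turn, a rotation vector about the tool's x, y, z in degrees, then the shift along the tool's x, y, z in m, then the finger opening in m, from 0 to 0.0876. A call has 1 to 12 rows; each row is the pose to reach, as a shift and turn from the pose commanded when the call began, along the tool's axes at that moment; what a row does not reach only later rows make up. A row lasts 1/12 s, in which the tool goes at most 41.7 mm and 7.16 degrees, less where a joint would pass 70% of its speed; a pose out of reach is approached as far as the arm can. A call with a gripper value outside its range is refused whole. The fingers move at their own pace and stop on an object; "force" is the grip in N (left out, the last holds). Time passes only in rows, so rows that repeat a pose let the fingers close. It gives the time, the measured TCP pose, the force and the opening at its end, in the units of the state.
- monitor.get_state(): the state, without advancing time (a new reading comes with each control period).
- viewer.grab_frame(name): name is "side" or "top"; returns a dict with "frame" (400x640x3 uint8, blue, green, red), "vfov" (degrees; the focal length in pixels is half the picture's height over the tangent of half this angle, whatever the lens; pixels are square), "cx", "cy" (the principal point, pixels), "xyz" and "orientation" of the camera in the world. Camera axes: x right, y down, z forward; pixel columns grow to the right and rows downward; lengths in m; the calibration is good to about 2 mm. A picture is of the moment at which its call begins. There is no depth.
- arm.job_done(): hands the job in, once; it reports no verdict.
The state is a dict: "t": time; "q": joint angles; "qd": joint speeds; "joint_efforts": joint torques, N m; "eef_pos": TCP position; "ee_rot": TCP orientation; "force": force on the tool from outside, world axes, zero at the start; "moment": the same for the moment, N m; "width": finger opening in m.
Only numpy, scipy, OpenCV 4.12 (cv2) and the standard library are available. Lean on these libraries where they do the work, as an engineer would, in place of code of your own. Each camera call takes 0.05 s, during which the arm holds its last target. There are 200 camera calls.

### The job

Take the standing mallet and knock the wash stand's sprung latch pin fully down with its head (the gripper itself must not push the pin), then stand the mallet back upright on its rubber mat and let go of it. Then grip the burner grate, lift it straight up about 12 cm out of the stand, and finish while holding it there in the gripper, level, still and over the stand. Leave the other things on the counter where they are.

Things in the scene. Friction and masses are not known exactly. Their poses are not given: they have to be found in the camera images.
- stand: Fixed aluminium wash stand. Origin: at counter level under the seated grate's centre. Base 4 mm thick, x -95..95, y -108..175 mm in its own frame. Four corner posts carry the grate, underside 60 mm above the counter; corner lips rise 8 mm higher, 2 mm clear of the grate. Latch housing 44 x 44 mm, 90 mm tall, at x 0, y +150 mm, with the pin on top.
- tongue_tip (a point): Tip of the flat steel latch tongue, 22 mm wide, its top 80 mm above the counter. It reaches from the housing about 10 mm over the middle of the grate's +y end bar and locks the grate down; it draws back 20 mm (along the stand's +y) as the pin goes down.
- pin (a joint): Latch pin's travel: 0 = up (locked), 0.020 m = fully down at its stop (tongue fully drawn back, grate free). Moves vertically down. Sprung, with a stiff catch: needs about 6 N at first and 8 N at the bottom; friction holds it wherever it is pushed, so it stays down once struck.
- pin_top (a point): Centre of the flat top of the latch pin: a steel button 26 mm across, 115 mm above the counter when up and 95 mm when fully down (5 mm proud of the housing). Moves with the pin.
- grate: Loose dark iron burner grate, 170 (x) by 200 mm (y), 0.6 to 0.9 kg, seated in the stand, axes as the stand's. Origin: underside centre, under its mass centre. One spine bar along y through the centre, 10 mm wide, 18 mm high (12 mm at the ends). Frame bars 7 mm wide, 12 mm high. Beside the spine's middle it is open: 73 mm to the frame on each side in x; stub bars only beyond 56 mm from the centre in y.
- mallet: Loose mallet standing on its striking face. Origin: centre of that flat face, z up along the handle. Round white nylon head 60 mm across, 45 mm tall; a round wooden handle 26 mm across rises from the centre of the head's top and ends 150 mm above the face. About 0.3 kg. Grip the handle about 100 mm above the face.
- mat: Fixed black rubber mat, 160 x 160 mm, 6 mm thick, on which the mallet stands. Origin: underside centre.
- bottle_tall: Bystander: white bottle 66 mm across, 210 mm tall. Origin underside centre.
- bottle_short: Bystander: white bottle 72 mm across, 160 mm tall. Origin underside centre.
- strainer: Bystander: open steel pot 120 mm across, 100 mm tall. Origin underside centre.
- mug: Bystander: white mug 76 mm across, 85 mm tall, handle towards its +y. Origin underside centre.
- burner_ring: Bystander: brass ring 60 mm across, 18 mm tall, lying flat. Origin underside centre.
- brush: Bystander: hand brush lying along its x. Origin underside.
- wrench: Bystander: steel wrench lying along its x. Origin underside.
Things that resemble listed ones, but are neither listed nor needed, are in the scene too. What is shaped like the mallet but green or red is not meant.

How it is judged:
By the outcome, as a careful person would: the job done as asked, in the order asked, and still so for the second after the job is handed in, while the arm keeps its last pose, push and grip.
It also fails if it takes over 64 s, if anything falls off the work surface, if the arm or the gripper's body presses on something with over 40 N, if the wrist force passes 120 N, or if a joint passes its speed limit or range.

## Working session

There is one attempt and no reset: what is moved stays moved. The work goes in short steps, Python scripts to look and compute and a tool call to move; the robot and the scene stay as the last step left them, time stands still between calls to the robot, and variables do not carry over. Pictures are saved under pics/ and viewed, on a budget of 10 in all, crops included, one or two more only if the job needs it, and the job is handed in when it is done.

Besides the shell and the picture viewer there is one more tool, called after "Request:" in YAML: its name, and indented under it one key for each argument. move_arm: Moves the arm, as the interface text tells. Its arguments: {"type":"object","properties":{"deltas":{"type":"array","items":{"type":"array","items":{"type":"array","items":{"type":"number"}}}},"force":{"type":"number"}},"required":["deltas"]}

```bash
mkdir -p pics; ls; cat > h.py <<'E'
import numpy as np, cv2
from scipy.spatial.transform import Rotation as R
from station import monitor, viewer, arm
def grab(n,save=None):
    f=viewer.grab_frame(n)
    if save: cv2.imwrite('pics/'+save,f['frame'])
    return f
def cam(f):
    h=f['frame'].shape[0]; fl=h/2/np.tan(np.radians(f['vfov'])/2)
    o=np.array(f['orientation'],float)
    M=o if o.shape==(3,3) else R.from_euler('xyz',o).as_matrix()
    return fl,M,np.array(f['xyz'],float)
def ray(f,u,v):
    fl,M,c=cam(f); return c,M@np.array([(u-f['cx'])/fl,(v-f['cy'])/fl,1])
def onz(f,u,v,z):
    c,d=ray(f,u,v); return c+d*(z-c[2])/d[2]
def proj(f,p):
    fl,M,c=cam(f); q=M.T@(np.array(p)-c); return np.array([fl*q[0]/q[2]+f['cx'],fl*q[1]/q[2]+f['cy']])
E
python3 - <<'E'
from h import *
print(monitor.get_state())
for n in('side','top'):
    f=grab(n,n+'0.png'); print({k:f[k] for k in f if k!='frame'})
E
```

```text
pics
{'t': 0.0, 'q': array([-9.55902391e-01,  3.59398756e-01,  1.10619231e-02, -3.36044758e-04,
       -1.22411122e+00, -2.88097693e-01]), 'qd': array([ 0.00011309, -0.00083042, -0.00128554, -0.00148673,  0.00056967,
        0.00123778]), 'joint_efforts': array([-3.73946577e-04, -5.82717812e+01,  2.93044442e+01,  6.99750245e+00,
        6.56617165e-03, -1.45724393e-04]), 'eef_pos': array([ 0.21649188, -0.63882221,  0.22561889]), 'ee_rot': array([ 3.13991924e+00, -1.66462697e-04, -2.81491071e+00]), 'force': array([ 0.14348269, -0.44653032, -0.07636611]), 'moment': array([ 0.02859754, -0.03263089, -0.02365186]), 'width': 0.08791013556715978}
{'vfov': 55.06828736824077, 'cx': 318.38494936404106, 'cy': 203.03165377943975, 'xyz': array([0.34667626, 0.69450143, 0.79343689]), 'orientation': array([-2.33003286, -0.01864664, -2.83533817])}
{'vfov': 46.33906385359097, 'cx': 313.8639270931438, 'cy': 201.76569406409254, 'xyz': array([0.35111144, 0.00525577, 1.38923662]), 'orientation': array([-2.99112591,  0.01603424, -1.56588283])}
```

View pics/top0.png

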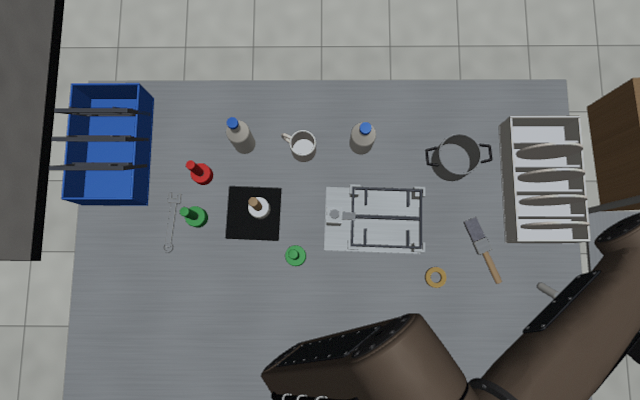

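View pics/side0.png

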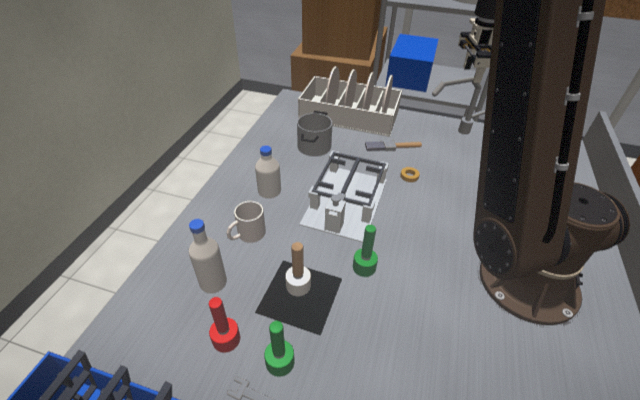

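The top view has the white mallet at about (259,207) on the mat centred near (253,213). The latch pin is near (335,213) and the grate centre near (388,217), so the stand's +y points left in the image, which is world +y. In the side view the mallet is at (298,270), the pin at (338,198) and the grate at (350,178).

```bash
python3 - <<'E'
from h import *
T=grab('top');S=grab('side')
def blobs(f,m,box,z,name,mn=15):
    u0,v0,u1,v1=box; k=np.zeros_like(m); k[v0:v1,u0:u1]=m[v0:v1,u0:u1]
    for c in cv2.findContours(k.astype(np.uint8),cv2.RETR_EXTERNAL,cv2.CHAIN_APPROX_NONE)[0]:
        if cv2.contourArea(c)<mn: continue
        (cu,cv_),sz,a=cv2.minAreaRect(c)
        print(name,'rect',np.round([cu,cv_,*sz,a],1),'area',cv2.contourArea(c),'P',onz(f,cu,cv_,z).round(4),
          'corners',[onz(f,*p,z)[:2].round(3).tolist() for p in cv2.boxPoints(((cu,cv_),sz,a))])
for f,n,bm,bh in((T,'top',(215,175,292,252),(240,190,275,225)),(S,'side',(255,235,345,330),(285,238,315,300))):
    im=f['frame']; hsv=cv2.cvtColor(im,cv2.COLOR_BGR2HSV); g=im.max(2)
    blobs(f,g<45,bm,.006,n+' mat',100)
    blobs(f,(g>130)&(hsv[...,1]<50),bh,.051,n+' head')
    blobs(f,(hsv[...,1]>70)&(g>60)&(hsv[...,0]<25),bh,.156,n+' handle')
im=T['frame'];g=im.max(2)
blobs(T,g<90,(340,180,430,255),.072,'grate',60)
blobs(T,g>170,(320,180,430,258),.004,'base',60)
a=cv2.resize(T['frame'][180:260,318:433],None,fx=5,fy=5,interpolation=cv2.INTER_NEAREST)
cv2.imwrite('pics/a.png',a)
b=cv2.resize(S['frame'][145:245,295:395],None,fx=6,fy=6,interpolation=cv2.INTER_NEAREST)
cv2.imwrite('pics/b.png',b)
E
```

```text
top mat rect [253.1 213.   52.7  52.1   2.5] area 2611.0 P [0.5262 0.2099 0.006 ] corners [[0.451, 0.29], [0.609, 0.288], [0.602, 0.129], [0.445, 0.133]]
top head rect [258.5 207.5  18.4  19.8  45. ] area 181.0 P [0.5367 0.188  0.051 ] corners [[0.535, 0.227], [0.576, 0.187], [0.538, 0.149], [0.497, 0.189]]
top handle rect [254.3 203.3  13.4   8.5  45. ] area 89.5 P [0.5336 0.1853 0.156 ] corners [[0.538, 0.206], [0.555, 0.191], [0.529, 0.164], [0.513, 0.18]]
side head rect [299.5 262.   48.   29.   90. ] area 752.5 P [0.5502 0.1563 0.051 ] corners [[0.611, 0.096], [0.541, 0.072], [0.496, 0.211], [0.559, 0.231]]
side handle rect [297. 259.  32.  10.  90.] area 246.5 P [0.529  0.2267 0.156 ] corners [[0.554, 0.189], [0.534, 0.182], [0.506, 0.262], [0.525, 0.268]]
grate rect [386.5 219.   72.   63.    1.1] area 522.5 P [ 0.502  -0.1783  0.072 ] corners [[0.415, -0.074], [0.594, -0.079], [0.591, -0.284], [0.412, -0.275]]
base rect [337.1 244.   24.4  11.2   2.6] area 203.5 P [ 0.4351 -0.0407  0.004 ] corners [[0.42, -0.004], [0.453, -0.005], [0.45, -0.078], [0.417, -0.076]]
base rect [385.7 238.8  37.   10.1   2.6] area 184.5 P [ 0.4509 -0.1844  0.004 ] corners [[0.438, -0.129], [0.468, -0.131], [0.463, -0.24], [0.434, -0.238]]
base rect [385.5 231.5  23.   63.   90. ] area 207.5 P [ 0.4725 -0.1842  0.004 ] corners [[0.506, -0.091], [0.507, -0.278], [0.439, -0.276], [0.438, -0.091]]
base rect [360.4 232.6 100.   38.2  41.4] area 246.0 P [ 0.4688 -0.11    0.004 ] corners [[0.524, 0.039], [0.611, -0.037], [0.414, -0.257], [0.331, -0.181]]
base rect [386.4 202.8  63.4  22.9   2. ] area 936.0 P [ 0.5584 -0.1884  0.004 ] corners [[0.527, -0.092], [0.596, -0.095], [0.59, -0.285], [0.521, -0.281]]
```

View pics/a.png

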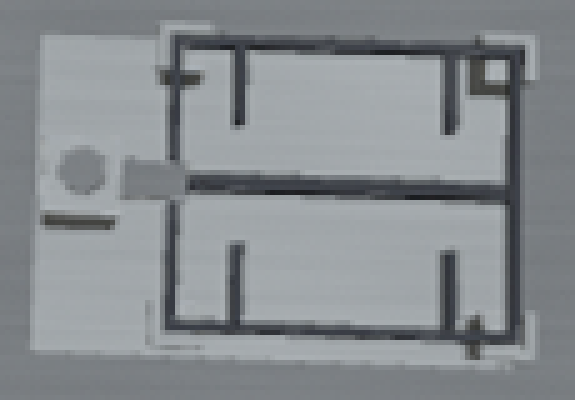

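View pics/b.png

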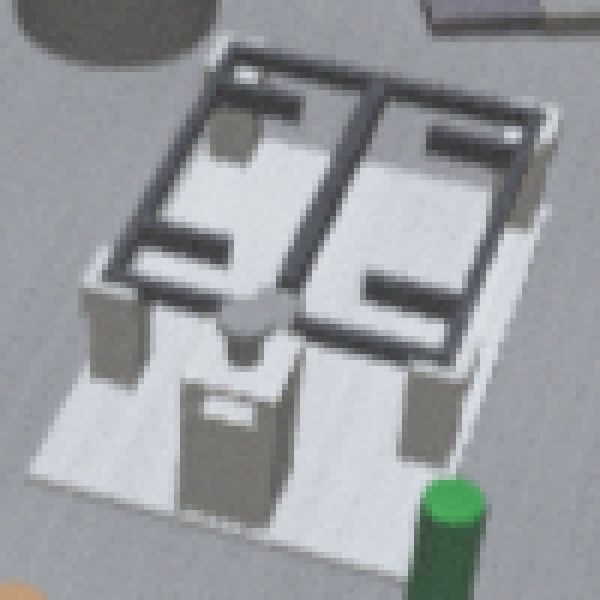

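The zoomed crops show the pin button at crop (82,170) in the top view, about (333.9,213.5) in the full image, and near (337.5,196) in the side view. The grate corners are clear. The tongue covers the end bar, so the grate is locked.

```bash
cat >> h.py <<'E'
def tri(f,a,g,b):
    c1,d1=ray(f,*a);c2,d2=ray(g,*b)
    s=np.linalg.lstsq(np.c_[d1,-d2],c2-c1,rcond=None)[0]
    p,q=c1+s[0]*d1,c2+s[1]*d2
    return (p+q)/2,np.linalg.norm(p-q)
E
python3 - <<'E'
from h import *
T=grab('top');S=grab('side')
t=lambda u,v:(318+u/5-.5,180+v/5-.5)
s=lambda u,v:(295+u/6-.5,145+v/6-.5)
print('pin top',onz(T,*t(82,170),.115),'side',onz(S,*s(258,311),.115),'tri',tri(T,t(82,170),S,s(258,311)))
C=np.array([onz(T,*t(*c),.072) for c in((170,36),(522,48),(517,342),(165,328))])
print('grate',C.round(4),C.mean(0)); 
for i in range(4): d=C[(i+1)%4]-C[i]; print(np.linalg.norm(d),np.degrees(np.arctan2(d[1],d[0])))
C=np.array([onz(S,*s(*c),.072) for c in((228,42),(543,112),(460,362),(105,275))])
print('grate side',C.round(4),C.mean(0))
for i in range(4): d=C[(i+1)%4]-C[i]; print(np.linalg.norm(d),np.degrees(np.arctan2(d[1],d[0])))
B=np.array([onz(T,*t(*c),.004) for c in((40,35),(31,350))]);print('base +y end',B, np.diff(B,axis=0))
a=cv2.resize(T['frame'][185:230,235:285],None,fx=8,fy=8,interpolation=cv2.INTER_NEAREST)
b=cv2.resize(S['frame'][235:300,275:325],None,fx=8,fy=8,interpolation=cv2.INTER_NEAREST)
o=np.zeros((520,800,3),np.uint8);o[:360,:400]=a;o[:520,400:]=b
cv2.imwrite('pics/c.png',o)
E
```

```text
pin top [ 0.51177226 -0.0285449   0.115     ] side [ 0.51038935 -0.0314313   0.115     ] tri (array([ 0.51059106, -0.02856207,  0.11769803]), np.float64(0.0016788229296584422))
grate [[ 0.5946 -0.0801  0.072 ]
 [ 0.588  -0.2807  0.072 ]
 [ 0.4209 -0.2729  0.072 ]
 [ 0.4279 -0.0761  0.072 ]] [ 0.50786283 -0.17746047  0.072     ]
0.20062281903448867 -91.87565555799893
0.1673423712006019 177.34934164104902
0.19689786267866283 87.95294624678246
0.1667444637626369 -1.3731562459584477
grate side [[ 0.5924 -0.2764  0.072 ]
 [ 0.4222 -0.2707  0.072 ]
 [ 0.4244 -0.0738  0.072 ]
 [ 0.5959 -0.0785  0.072 ]] [ 0.50873613 -0.17483914  0.072     ]
0.1702674411134805 178.07589553239174
0.19682388839828852 89.35479493513013
0.171586429593745 -1.556842378060622
0.19789863889864215 -91.033074320285
base +y end [[ 0.60764097 -0.00632512  0.004     ]
 [ 0.41861016 -0.00123687  0.004     ]] [[-0.18903081  0.00508825  0.        ]]
```

View pics/c.png

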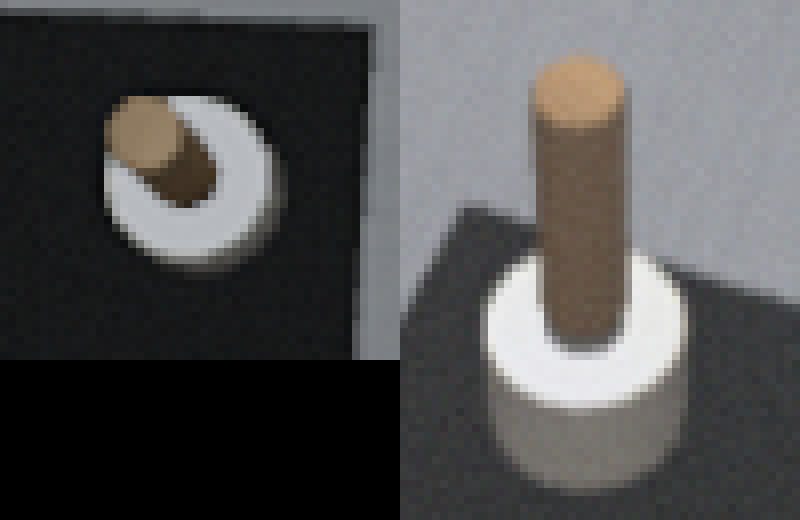

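```bash
python3 - <<'E'
from h import *
T=grab('top');S=grab('side')
for n,a,b,z in(('handle',(252.6,201),(297.25,245.75),.156),('head',(258,207),(297.6,275.5),.051)):
    print(n,onz(T,*a,z),onz(S,*b,z),tri(T,a,S,b))
for n,c,z in(('ring',(436,277),.018),('strainer',(459,155),.1),('tall',(237,133),.15),('short',(363,135),.1),('mug',(302,145),.085),('green2',(295,256),.15),('green1',(194,216),.05),('red',(200,174),.05)): print(n,onz(T,*c,z).round(3))
E
```

```text
handle [0.53967554 0.18991154 0.156     ] [0.54073438 0.1926485  0.156     ] (array([0.54082688, 0.19045864, 0.1532386 ]), np.float64(0.0014600401071784659))
head [0.53818219 0.18951917 0.051     ] [0.5411789  0.19495883 0.051     ] (array([0.54091361, 0.19069121, 0.04477291]), np.float64(0.0037274212027398044))
ring [ 0.34  -0.325  0.018]
strainer [ 0.681 -0.382  0.1  ]
tall [0.73  0.238 0.15 ]
short [ 0.739 -0.112  0.1  ]
mug [0.714 0.062 0.085]
green2 [0.394 0.075 0.15 ]
green1 [0.511 0.375 0.05 ]
red [0.636 0.363 0.05 ]
```

```bash
cat >> h.py <<'E'
def plan(p,yawdeg=-91.6):
    s=monitor.get_state(); R0=R.from_euler('xyz',s['ee_rot']); R1=R.from_euler('xyz',[180,0,yawdeg],degrees=True)
    print('t',round(s['t'],2),'pos',s['eef_pos'].round(4),'rot',np.degrees(s['ee_rot']).round(2),'F',s['force'].round(1),'M',s['moment'].round(2),'w',round(s['width'],4))
    print(' turn',(R0.inv()*R1).as_rotvec(degrees=True).round(2),'shift',(R0.inv().apply(np.array(p)-s['eef_pos'])).round(4),'q',s['q'].round(2))
E
python3 -c "
from h import *
plan([.540,.191,.2256])"
```

```text
t 0.4 pos [ 0.2166 -0.6392  0.2264] rot [ 179.99   -0.   -161.28] F [ 1.5 -0.3  0.6] M [ 0.    0.05 -0.01] w 0.0876
 turn [ 1.000e-02  1.000e-02 -6.968e+01] shift [-0.5727  0.6825  0.001 ] q [-0.96  0.36  0.01 -0.   -1.22 -0.29]
```

Request:
move_arm:
  deltas:
    - [[0,0,-69.7,-0.573,0.682,0,0.0876],[0,0,-69.7,-0.573,0.682,0,0.0876],[0,0,-69.7,-0.573,0.682,0,0.0876],[0,0,-69.7,-0.573,0.682,0,0.0876],[0,0,-69.7,-0.573,0.682,0,0.0876],[0,0,-69.7,-0.573,0.682,0,0.0876],[0,0,-69.7,-0.573,0.682,0,0.0876],[0,0,-69.7,-0.573,0.682,0,0.0876],[0,0,-69.7,-0.573,0.682,0,0.0876],[0,0,-69.7,-0.573,0.682,0,0.0876],[0,0,-69.7,-0.573,0.682,0,0.0876],[0,0,-69.7,-0.573,0.682,0,0.0876]]

```text
t: 1.4
eef_pos: [0.3986, -0.1715, 0.2271]
ee_rot: [-3.14, 0.0, -1.598]
force: [1.2, -0.7, 0.6]
width: 0.0878
```

```bash
python3 -c "
from h import *
plan([.540,.191,.2256])"
```

```text
t 1.4 pos [ 0.3986 -0.1715  0.2271] rot [-1.7992e+02  1.0000e-02 -9.1540e+01] F [ 1.2 -0.7  0.6] M [-0.1  -0.09 -0.05] w 0.0878
 turn [-0.08  0.01  0.06] shift [-0.3662 -0.1316  0.0017] q [ 0.05 -0.05 -0.49 -0.   -1.14 -0.08]
```

Request:
move_arm:
  deltas:
    - [[0,0,0,-0.366,-0.132,0,0.0876],[0,0,0,-0.366,-0.132,0,0.0876],[0,0,0,-0.366,-0.132,0,0.0876],[0,0,0,-0.366,-0.132,0,0.0876],[0,0,0,-0.366,-0.132,0,0.0876],[0,0,0,-0.366,-0.132,0,0.0876],[0,0,0,-0.366,-0.132,0,0.0876],[0,0,0,-0.366,-0.132,0,0.0876],[0,0,0,-0.366,-0.132,0,0.0876],[0,0,0,-0.366,-0.132,0,0.0876],[0,0,0,-0.366,-0.132,0,0.0876],[0,0,0,-0.366,-0.132,0,0.0876]]

```text
t: 2.4
eef_pos: [0.5403, 0.1895, 0.2259]
ee_rot: [3.141, -0.001, -1.597]
force: [0.1, 0.2, -0.0]
width: 0.0873
```

```bash
python3 -c "
from h import *
plan([.540,.191,.097])"
```

```text
t 2.4 pos [0.5403 0.1895 0.2259] rot [ 1.7994e+02 -4.0000e-02 -9.1500e+01] F [ 0.1  0.2 -0. ] M [-0.06  0.16  0.03] w 0.0873
 turn [ 0.06 -0.04  0.1 ] shift [-0.0016  0.0002  0.1289] q [ 0.68  0.19 -0.22 -0.   -1.16 -0.7 ]
```

Request:
move_arm:
  deltas:
    - [[0,0,0,-0.001,0,0.02,0.0876],[0,0,0,-0.001,0,0.045,0.0876],[0,0,0,-0.001,0,0.07,0.0876],[0,0,0,-0.001,0,0.095,0.0876],[0,0,0,-0.001,0,0.115,0.0876],[0,0,0,-0.001,0,0.125,0.0876],[0,0,0,-0.001,0,0.129,0.0876],[0,0,0,-0.001,0,0.129,0.0876],[0,0,0,-0.001,0,0.129,0.0876]]

```text
t: 3.15
eef_pos: [0.5411, 0.1898, 0.0988]
ee_rot: [-3.14, 0.001, -1.598]
force: [-0.0, 0.3, 0.4]
width: 0.0875
```

```bash
python3 -c "
from h import *
plan([.540,.191,.097]); grab('side','s1.png')"
```

```text
t 3.15 pos [0.5411 0.1898 0.0988] rot [-1.7992e+02  4.0000e-02 -9.1590e+01] F [-0.   0.3  0.4] M [ 0.01  0.11 -0.01] w 0.0875
 turn [-0.08  0.04  0.01] shift [-0.0012  0.0011  0.0018] q [ 0.68  0.31 -0.38  0.   -0.88 -0.71]
```

View pics/s1.png

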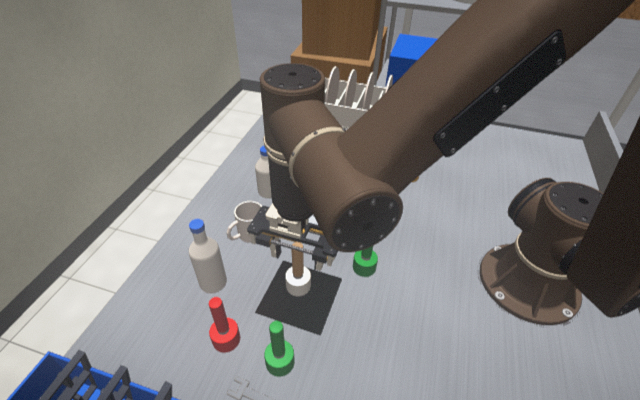

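The side view shows the open fingers either side of the handle at (297,258), with the mallet still upright on its mat. I'll close.

Request:
move_arm:
  deltas:
    - [[0,0,0,-0.001,0,0.001,0.03],[0,0,0,-0.001,0,0.001,0.025],[0,0,0,-0.001,0,0.001,0.02],[0,0,0,-0.001,0,0.001,0.01],[0,0,0,-0.001,0,0.001,0.01],[0,0,0,-0.001,0,0.001,0.01],[0,0,0,-0.001,0,0.001,0.01],[0,0,0,-0.001,0,0.001,0.01],[0,0,0,-0.001,0,0.001,0.01],[0,0,0,-0.001,0,0.001,0.01]]
  force: 40

```text
t: 4.03
eef_pos: [0.5404, 0.1908, 0.0965]
ee_rot: [3.141, -0.0, -1.598]
force: [-0.0, 0.2, 0.4]
width: 0.0267
```

```bash
python3 -c "
from h import *
plan([.540,.191,.26])"
```

```text
t 4.03 pos [0.5404 0.1908 0.0965] rot [ 1.7999e+02 -1.0000e-02 -9.1580e+01] F [-0.   0.2  0.4] M [ 0.07  0.51 -0.03] w 0.0267
 turn [ 0.01 -0.01  0.02] shift [-0.0002  0.0004 -0.1635] q [ 0.68  0.31 -0.38 -0.   -0.88 -0.71]
```

Request:
move_arm:
  deltas:
    - [[0,0,0,0,0,-0.01,0.01],[0,0,0,0,0,-0.025,0.01],[0,0,0,0,0,-0.045,0.01],[0,0,0,0,0,-0.07,0.01],[0,0,0,0,0,-0.095,0.01],[0,0,0,0,0,-0.12,0.01],[0,0,0,0,0,-0.138,0.01],[0,0,0,0,0,-0.146,0.01],[0,0,0,0,0,-0.15,0.01],[0,0,0,0,0,-0.15,0.01]]

```text
t: 4.87
eef_pos: [0.5403, 0.1908, 0.2468]
ee_rot: [-3.141, 0.001, -1.598]
force: [0.3, -0.1, -3.4]
width: 0.0256
```

```bash
python3 -c "
from h import *
plan([.511,-.029,.245])"
```

```text
t 4.87 pos [0.5403 0.1908 0.2468] rot [-1.7999e+02  3.0000e-02 -9.1580e+01] F [ 0.3 -0.1 -3.4] M [ 0.03  0.08 -0.02] w 0.0256
 turn [-0.01  0.03  0.02] shift [0.2205 0.0232 0.0017] q [ 0.68  0.18 -0.19 -0.   -1.2  -0.71]
```

Request:
move_arm:
  deltas:
    - [[0,0,0,0.01,0.001,0,0.01],[0,0,0,0.03,0.003,0,0.01],[0,0,0,0.055,0.006,0,0.01],[0,0,0,0.085,0.009,0,0.01],[0,0,0,0.115,0.012,0,0.01],[0,0,0,0.145,0.015,0,0.01],[0,0,0,0.175,0.018,0,0.01],[0,0,0,0.198,0.021,0,0.01],[0,0,0,0.213,0.023,0,0.01],[0,0,0,0.22,0.023,0,0.01],[0,0,0,0.22,0.023,0.002,0.01],[0,0,0,0.22,0.023,0.002,0.01]]

```text
t: 5.87
eef_pos: [0.5108, -0.0288, 0.2433]
ee_rot: [3.14, -0.0, -1.599]
force: [-0.3, 0.2, -2.4]
width: 0.0253
```

```bash
python3 -c "
from h import *
plan([.511,-.029,.21])
grab('side','s2.png')"
```

```text
t 5.87 pos [ 0.5108 -0.0288  0.2433] rot [ 1.7989e+02 -1.0000e-02 -9.1640e+01] F [-0.3  0.2 -2.4] M [0.05 0.1  0.01] w 0.0253
 turn [ 0.11 -0.01 -0.04] shift [ 0.0002 -0.0002  0.0333] q [ 0.33  0.08 -0.31 -0.   -1.18 -0.36]
```

View pics/s2.png

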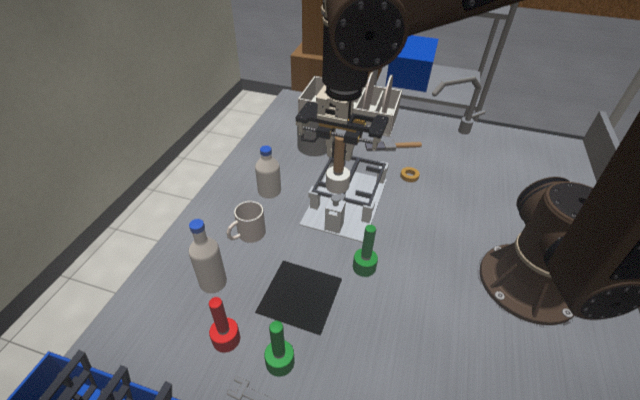

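The mallet hangs upright directly over the pin: head at (339,179), pin at (337,196). Pressing down now.

Request:
move_arm:
  deltas:
    - [[0,0,0,0,0,0.01,0.01],[0,0,0,0,0,0.022,0.01],[0,0,0,0,0,0.032,0.01],[0,0,0,0,0,0.037,0.01],[0,0,0,0,0,0.041,0.01],[0,0,0,0,0,0.044,0.01],[0,0,0,0,0,0.047,0.01],[0,0,0,0,0,0.05,0.01],[0,0,0,0,0,0.053,0.01],[0,0,0,0,0,0.055,0.01],[0,0,0,0,0,0.056,0.01],[0,0,0,0,0,0.056,0.01]]

```text
t: 6.92
eef_pos: [0.5116, -0.0285, 0.1885]
ee_rot: [-3.141, 0.0, -1.598]
force: [-0.1, 0.8, -2.1]
width: 0.0256
```

```bash
python3 -c "
from h import *
plan([.511,-.029,.1855])"
```

```text
t 6.92 pos [ 0.5116 -0.0285  0.1885] rot [-1.7996e+02  1.0000e-02 -9.1580e+01] F [-0.1  0.8 -2.1] M [ 0.01  0.12 -0.02] w 0.0256
 turn [-0.04  0.01  0.02] shift [0.0005 0.0006 0.003 ] q [ 0.33  0.12 -0.4   0.   -1.05 -0.36]
```

Request:
move_arm:
  deltas:
    - [[0,0,0,0,0,0.001,0.01],[0,0,0,0,0,0.002,0.01],[0,0,0,0,0,0.003,0.01],[0,0,0,0,0,0.004,0.01]]

```text
t: 7.25
eef_pos: [0.5121, -0.0286, 0.1851]
ee_rot: [-3.14, -0.0, -1.598]
force: [-4.0, 1.0, 15.9]
width: 0.0254
```

```bash
python3 -c "
from h import *
plan([.511,-.029,.1855])
f=grab('side','s3.png')
b=cv2.resize(f['frame'][140:245,290:395],None,fx=5,fy=5,interpolation=cv2.INTER_NEAREST)
cv2.imwrite('pics/s3c.png',b)"
```

```text
t 7.25 pos [ 0.5121 -0.0286  0.1851] rot [-179.91   -0.    -91.56] F [-4.   1.  15.9] M [0.36 1.86 0.01] w 0.0254
 turn [-0.09 -0.    0.04] shift [ 0.0005  0.0011 -0.0004] q [ 0.33  0.12 -0.4   0.   -1.04 -0.36]
```

View pics/s3c.png

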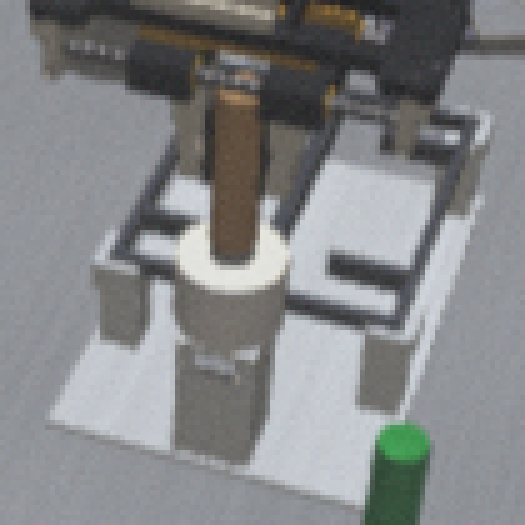

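The head sits just above the housing with about 19 N net, well over 8 N, and the TCP is at the predicted stop height. Lifting off and checking the pin.

Request:
move_arm:
  deltas:
    - [[0,0,0,0,0,-0.005,0.01],[0,0,0,0,0,-0.015,0.01],[0,0,0,0,0,-0.03,0.01],[0,0,0,0,0,-0.045,0.01],[0,0,0,0,0,-0.055,0.01],[0,0,0,0,0,-0.06,0.01],[0,0,0,0,0,-0.06,0.01]]

```text
t: 7.88
eef_pos: [0.512, -0.0284, 0.2458]
ee_rot: [-3.139, 0.001, -1.598]
force: [-0.3, -0.1, -1.6]
width: 0.0254
```

```bash
python3 -c "
from h import *
plan([.5404,.191,.247])
f=grab('side','s4.png')
b=cv2.resize(f['frame'][110:245,280:395],None,fx=4,fy=4,interpolation=cv2.INTER_NEAREST)
cv2.imwrite('pics/s4c.png',b)"
```

```text
t 7.88 pos [ 0.512  -0.0284  0.2458] rot [-1.7988e+02  4.0000e-02 -9.1580e+01] F [-0.3 -0.1 -1.6] M [0.05 0.05 0.  ] w 0.0254
 turn [-0.12  0.04  0.02] shift [-0.2201 -0.0223 -0.001 ] q [ 0.33  0.08 -0.31  0.   -1.18 -0.36]
```

View pics/s4c.png

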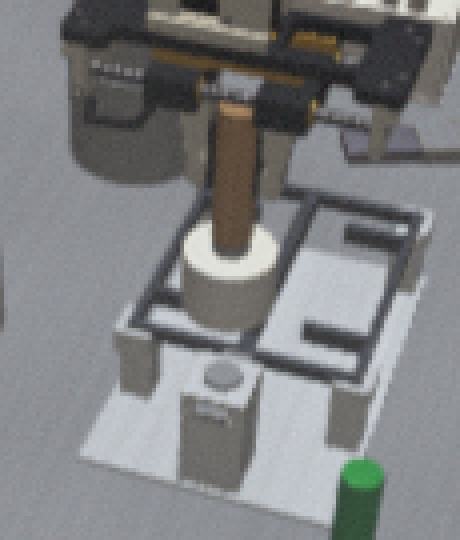

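The pin button at crop (224,375) is now just above the housing top, and the tongue no longer covers the end bar. Returning the mallet.

Request:
move_arm:
  deltas:
    - [[0,0,0,-0.01,-0.001,0,0.01],[0,0,0,-0.03,-0.003,0,0.01],[0,0,0,-0.055,-0.006,0,0.01],[0,0,0,-0.085,-0.009,0,0.01],[0,0,0,-0.115,-0.012,0,0.01],[0,0,0,-0.145,-0.015,0,0.01],[0,0,0,-0.175,-0.018,0,0.01],[0,0,0,-0.198,-0.021,0,0.01],[0,0,0,-0.213,-0.022,0,0.01],[0,0,0,-0.22,-0.022,0,0.01],[0,0,0,-0.22,-0.022,0,0.01],[0,0,0,-0.22,-0.022,0,0.01]]

```text
t: 8.93
eef_pos: [0.539, 0.1905, 0.2439]
ee_rot: [3.14, -0.001, -1.598]
force: [0.3, -0.4, -2.8]
width: 0.0257
```

```bash
python3 -c "
from h import *
plan([.535,.195,.0965])
f=grab('side'); print('pin px if down',proj(f,[.511,-.029,.095]),'up',proj(f,[.511,-.029,.115]),'seen 335.5 203.3')"
```

```text
t 8.93 pos [0.539  0.1905 0.2439] rot [ 1.7994e+02 -5.0000e-02 -9.1550e+01] F [ 0.3 -0.4 -2.8] M [-0.04  0.09 -0.04] w 0.0257
 turn [ 0.06 -0.05  0.05] shift [-0.0045  0.0039  0.1474] q [ 0.68  0.18 -0.19 -0.   -1.2  -0.71]
pin px if down [336.63464628 202.42785791] up [337.02732976 196.87740205] seen 335.5 203.3
```

Pin down is confirmed by pixel: seen row 203.3, expected 202.4 when down and 196.9 when up. Lowering the mallet to just above the mat, then gently down.

Request:
move_arm:
  deltas:
    - [[0,0,0,0,0,0.015,0.01],[0,0,0,0,0,0.035,0.01],[0,0,0,0,0,0.06,0.01],[0,0,0,0,0,0.085,0.01],[0,0,0,0,0,0.108,0.01],[0,0,0,0,0,0.125,0.01],[0,0,0,0,0,0.135,0.01],[0,0,0,0,0,0.14,0.01],[0,0,0,0,0,0.143,0.01],[0,0,0,0,0,0.145,0.01],[0,0,0,0,0,0.145,0.01]]

```text
t: 9.9
eef_pos: [0.5399, 0.1909, 0.1002]
ee_rot: [-3.141, 0.001, -1.598]
force: [0.3, 0.5, -2.9]
width: 0.0258
```

```bash
python3 -c "
from h import *
plan([.54,.191,.0965])"
```

```text
t 9.9 pos [0.5399 0.1909 0.1002] rot [-1.7995e+02  4.0000e-02 -9.1580e+01] F [ 0.3  0.5 -2.9] M [0.06 0.06 0.02] w 0.0258
 turn [-0.05  0.04  0.02] shift [-0.0001 -0.0001  0.0037] q [ 0.68  0.31 -0.38  0.   -0.88 -0.71]
```

Request:
move_arm:
  deltas:
    - [[0,0,0,0,0,0.001,0.01],[0,0,0,0,0,0.002,0.01],[0,0,0,0,0,0.003,0.01],[0,0,0,0,0,0.003,0.01]]

```text
t: 10.23
eef_pos: [0.5395, 0.1909, 0.0967]
ee_rot: [-3.141, 0.0, -1.598]
force: [0.8, 1.4, -2.2]
width: 0.0252
```

```bash
python3 -c "
from h import *
plan([.54,.191,.0965])"
```

```text
t 10.23 pos [0.5395 0.1909 0.0967] rot [-1.7999e+02  1.0000e-02 -9.1570e+01] F [ 0.8  1.4 -2.2] M [-0.03  0.16 -0.  ] w 0.0252
 turn [-0.01  0.01  0.03] shift [-0.0001 -0.0005  0.0002] q [ 0.68  0.31 -0.39 -0.   -0.87 -0.71]
```

Request:
move_arm:
  deltas:
    - [[0,0,0,0,0,0.0005,0.01],[0,0,0,0,0,0.001,0.01],[0,0,0,0,0,0.001,0.01],[0,0,0,0,0,0.001,0.01]]

```text
t: 10.57
eef_pos: [0.5396, 0.1909, 0.0963]
ee_rot: [-3.141, 0.0, -1.598]
force: [-3.6, 0.0, 5.5]
width: 0.0252
```

Request:
move_arm:
  deltas:
    - [[0,0,0,0,0,0,0.026],[0,0,0,0,0,0,0.028],[0,0,0,0,0,0,0.032],[0,0,0,0,0,0,0.04],[0,0,0,0,0,0,0.055],[0,0,0,0,0,0,0.07],[0,0,0,0,0,0,0.0876],[0,0,0,0,0,0,0.0876],[0,0,0,0,0,0,0.0876],[0,0,0,0,0,0,0.0876]]

```text
t: 11.4
eef_pos: [0.5395, 0.1908, 0.0956]
ee_rot: [-3.142, 0.0, -1.598]
force: [0.7, -0.1, 0.2]
width: 0.0731
```

Request:
move_arm:
  deltas:
    - [[0,0,0,0,0,-0.01,0.0876],[0,0,0,0,0,-0.03,0.0876],[0,0,0,0,0,-0.055,0.0876],[0,0,0,0,0,-0.085,0.0876],[0,0,0,0,0,-0.115,0.0876],[0,0,0,0,0,-0.135,0.0876],[0,0,0,0,0,-0.145,0.0876],[0,0,0,0,0,-0.15,0.0876]]

```text
t: 12.07
eef_pos: [0.54, 0.1911, 0.248]
ee_rot: [-3.139, 0.002, -1.598]
force: [-0.5, 0.3, 0.2]
width: 0.0875
```

```bash
python3 -c "
from h import *
plan([.508,-.177,.22])"
```

```text
t 12.07 pos [0.54   0.1911 0.248 ] rot [-1.7984e+02  1.2000e-01 -9.1570e+01] F [-0.5  0.3  0.2] M [-0.03  0.13  0.01] w 0.0875
 turn [-0.16  0.12  0.03] shift [0.3689 0.022  0.0272] q [ 0.68  0.18 -0.19  0.   -1.2  -0.71]
```

Request:
move_arm:
  deltas:
    - [[0,0,0,0.02,0.001,0,0.055],[0,0,0,0.055,0.003,0,0.055],[0,0,0,0.095,0.006,0,0.055],[0,0,0,0.135,0.008,0,0.055],[0,0,0,0.175,0.011,0,0.055],[0,0,0,0.215,0.013,0,0.055],[0,0,0,0.255,0.015,0,0.055],[0,0,0,0.295,0.018,0.005,0.055],[0,0,0,0.33,0.02,0.015,0.055],[0,0,0,0.355,0.021,0.022,0.055],[0,0,0,0.369,0.022,0.027,0.055],[0,0,0,0.369,0.022,0.027,0.055]]

```text
t: 13.07
eef_pos: [0.5054, -0.1797, 0.2161]
ee_rot: [3.137, 0.0, -1.602]
force: [0.1, 0.1, -0.1]
width: 0.0551
```

```bash
python3 -c "
from h import *
plan([.508,-.177,.05])
f=grab('side','s5.png')
b=cv2.resize(f['frame'][60:320,220:400],None,fx=3,fy=2.3,interpolation=cv2.INTER_CUBIC)
cv2.imwrite('pics/s5c.png',b)"
```

```text
t 13.07 pos [ 0.5054 -0.1797  0.2161] rot [ 1.7974e+02  1.0000e-02 -9.1770e+01] F [ 0.1  0.1 -0.1] M [ 0.12  0.13 -0.  ] w 0.0551
 turn [ 0.25  0.01 -0.17] shift [-0.0028 -0.0033  0.1661] q [ 0.02  0.14 -0.31 -0.   -1.13 -0.05]
```

View pics/s5c.png

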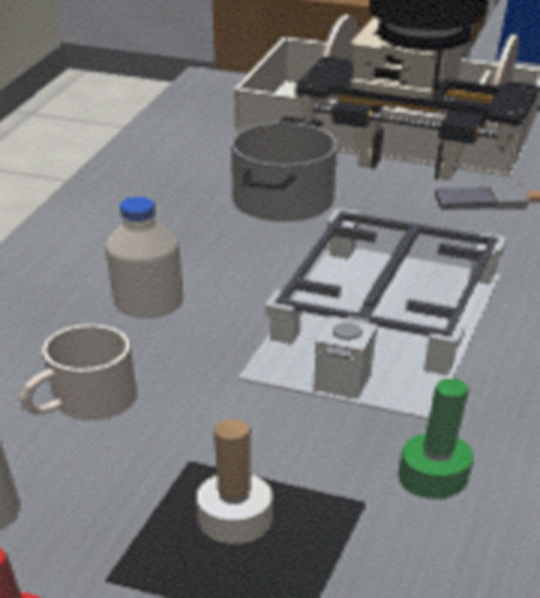

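The mallet stands upright on the mat, the pin is down and the tongue is clear of the grate. Descending.

Request:
move_arm:
  deltas:
    - [[0,0,0,0,0,0.015,0.055],[0,0,0,0,0,0.035,0.055],[0,0,0,0,0,0.06,0.055],[0,0,0,0,0,0.08,0.055],[0,0,0,0,0,0.095,0.055],[0,0,0,0,0,0.1,0.055],[0,0,0,0,0,0.1,0.055]]

```text
t: 13.7
eef_pos: [0.5065, -0.1766, 0.1173]
ee_rot: [3.139, 0.0, -1.597]
force: [0.3, -0.1, 0.2]
width: 0.0544
```

```bash
python3 -c "
from h import *
plan([.508,-.177,.05])"
```

```text
t 13.7 pos [ 0.5065 -0.1766  0.1173] rot [179.83   0.   -91.53] F [ 0.3 -0.1  0.2] M [0.04 0.12 0.04] w 0.0544
 turn [0.17 0.   0.07] shift [ 0.0004 -0.0017  0.0673] q [ 0.03  0.23 -0.44 -0.   -0.9  -0.06]
```

Request:
move_arm:
  deltas:
    - [[0,0,0,0,-0.001,0.012,0.055],[0,0,0,0,-0.001,0.028,0.055],[0,0,0,0,-0.001,0.043,0.055],[0,0,0,0,-0.001,0.055,0.055],[0,0,0,0,-0.001,0.063,0.055],[0,0,0,0,-0.001,0.067,0.055],[0,0,0,0,-0.001,0.067,0.055],[0,0,0,0,-0.001,0.067,0.055]]

```text
t: 14.37
eef_pos: [0.5089, -0.1774, 0.0523]
ee_rot: [-3.141, -0.0, -1.598]
force: [1.0, -0.0, 0.7]
width: 0.0553
```

Request:
move_arm:
  deltas:
    - [[0,0,0,0,0,0,0.04],[0,0,0,0,0,0,0.025],[0,0,0,0,0,0,0.014],[0,0,0,0,0,0,0.01],[0,0,0,0,0,0,0.005],[0,0,0,0,0,0,0],[0,0,0,0,0,0,0],[0,0,0,0,0,0,0],[0,0,0,0,0,0,0],[0,0,0,0,0,0,0]]
  force: 50

```text
t: 15.2
eef_pos: [0.5078, -0.1775, 0.0515]
ee_rot: [3.141, 0.0, -1.599]
force: [-2.0, 0.5, 3.3]
width: 0.0094
```

```bash
python3 -c "
from h import *
plan([.508,-.177,.17])"
```

```text
t 15.2 pos [ 0.5078 -0.1775  0.0515] rot [179.95   0.   -91.59] F [-2.   0.5  3.3] M [ 0.18  1.15 -0.13] w 0.0094
 turn [0.05 0.   0.01] shift [-5.000e-04 -1.000e-04 -1.185e-01] q [ 0.03  0.32 -0.51 -0.   -0.75 -0.06]
```

Request:
move_arm:
  deltas:
    - [[0,0,0,0,0,-0.003,0],[0,0,0,0,0,-0.006,0],[0,0,0,0,0,-0.01,0],[0,0,0,0,0,-0.015,0],[0,0,0,0,0,-0.02,0],[0,0,0,0,0,-0.02,0],[0,0,0,0,0,-0.02,0]]

```text
t: 15.78
eef_pos: [0.5086, -0.1774, 0.072]
ee_rot: [-3.141, 0.0, -1.598]
force: [-0.1, -0.3, -5.9]
width: 0.0096
```

```bash
python3 -c "
from h import *
plan([.508,-.177,.1715])"
```

```text
t 15.78 pos [ 0.5086 -0.1774  0.072 ] rot [-1.7994e+02  1.0000e-02 -9.1580e+01] F [-0.1 -0.3 -5.9] M [-0.    0.13 -0.01] w 0.0096
 turn [-0.06  0.01  0.02] shift [-0.0004  0.0005 -0.0995] q [ 0.03  0.29 -0.49 -0.   -0.79 -0.06]
```

Lifting freely (about 6 N, no side load).

Request:
move_arm:
  deltas:
    - [[0,0,0,0,0,-0.005,0],[0,0,0,0,0,-0.015,0],[0,0,0,0,0,-0.028,0],[0,0,0,0,0,-0.042,0],[0,0,0,0,0,-0.056,0],[0,0,0,0,0,-0.07,0],[0,0,0,0,0,-0.083,0],[0,0,0,0,0,-0.092,0],[0,0,0,0,0,-0.098,0],[0,0,0,0,0,-0.1,0],[0,0,0,0,0,-0.1,0],[0,0,0,0,0,-0.1,0]]

```text
t: 16.78
eef_pos: [0.5079, -0.1774, 0.171]
ee_rot: [3.141, 0.0, -1.599]
force: [-0.1, -0.3, -6.1]
width: 0.0097
```

Request:
move_arm:
  deltas:
    - [[0,0,0,0,0,0,0],[0,0,0,0,0,0,0],[0,0,0,0,0,0,0],[0,0,0,0,0,0,0],[0,0,0,0,0,0,0],[0,0,0,0,0,0,0]]

```text
t: 17.28
eef_pos: [0.5083, -0.1775, 0.1715]
ee_rot: [3.141, -0.0, -1.598]
force: [0.6, -0.6, -6.0]
width: 0.0095
```

```bash
python3 -c "
from h import *
plan([.508,-.177,.1715]); print(monitor.get_state()['qd'].round(3))
f=grab('side','s6.png')
cv2.imwrite('pics/s6c.png',f['frame'])"
```

```text
t 17.28 pos [ 0.5083 -0.1775  0.1715] rot [179.99  -0.   -91.58] F [ 0.6 -0.6 -6. ] M [-0.01  0.06  0.03] w 0.0095
 turn [ 0.01 -0.    0.02] shift [-0.0005  0.0003 -0.    ] q [ 0.03  0.18 -0.37  0.   -1.02 -0.06]
[ 0.001 -0.003  0.002 -0.001 -0.003 -0.   ]
```

View pics/s6c.png

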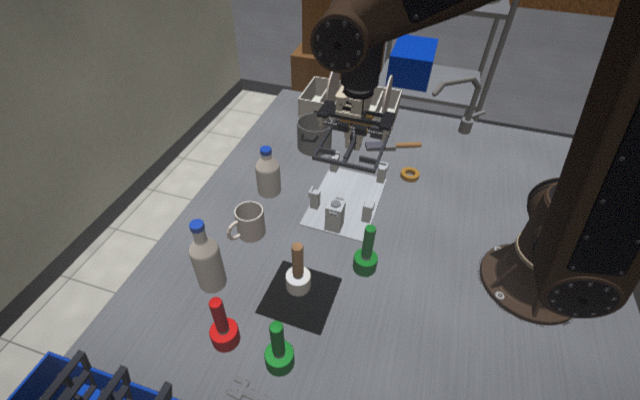

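```bash
python3 -c "
from h import *
f=grab('side')
for z in(.180,.192): print(z,[proj(f,[x,y,z]).round(0).tolist() for x,y in((.596,-.079),(.426,-.075),(.591,-.278),(.421,-.274))])
im=f['frame'].copy()
for x,y in((.596,-.079),(.426,-.075),(.591,-.278),(.421,-.274)):
    u,v=proj(f,[x,y,.192]); cv2.circle(im,(int(round(u*1)),int(round(v))),1,(0,0,255),-1)
cv2.imwrite('pics/s7.png',cv2.resize(im[90:210,290:410],None,fx=5,fy=5,interpolation=cv2.INTER_NEAREST))"
```

```text
0.18 [[312.0, 160.0], [375.0, 174.0], [335.0, 122.0], [391.0, 133.0]]
0.192 [[312.0, 156.0], [376.0, 170.0], [335.0, 118.0], [391.0, 129.0]]
```

View pics/s7.png

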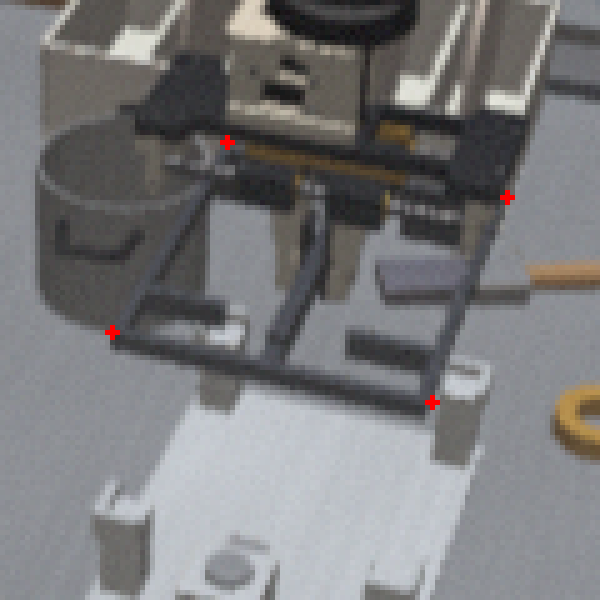

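The near corners match the level, 120 mm-up prediction to about 1 px, the same size as the earlier calibration bias. The arm is still. Handing in.

```bash
python3 -c "
from h import *
print(arm.job_done())"
```

```text
the job is handed in; nothing more can be done
None
```

The job is done and handed in after about 17 s of robot time. I gripped the white mallet and pressed the latch pin to its stop with the head. I then stood the mallet back on its mat and released it, and lifted the burner grate straight up 120 mm, where the gripper is holding it.

**Pin:** At the stop the push was about 19 N net, with the head at the expected height. The picture afterwards showed the pin down (row 203, expected 202 if down and 197 if up) and the tongue clear of the grate.

**Mallet:** Pictures taken after release show it upright on the mat.

**Grate:** The wrist reads about 6 N, which fits the grate's weight at its light end. The opening is 9.5 mm, the arm is still and there is no side load. The two near corners match a level grate to about 1 px. The far corners were hidden by the gripper, so I did not check those directly.

**Everything else:** The bystanders in the last view had not visibly moved. I only compared them by eye, and that view does not show the whole counter.

I viewed 12 pictures, two over the budget of 10.

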